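# Stack the small supplies in two piles

## Robot

A 6-joint arm with a two-finger parallel gripper is mounted at the origin on a cart in front of the work surface, level with it; the furniture and walls round the work are solid. World frame = base frame: x ahead of the robot, y to its left, z up, the work surface at z = 0. Lengths are in m, angles in rad, forces in N, time in s.
With the tool pointing down it reaches from about 0.325 to 0.875 m from the base axis. Payload 4.4 kg.
Tool frame: the origin (TCP) lies on the centre line of the jaws, within the pads' length; the fingertips stand 11 mm ahead of it and the grasp point (between the pads) lies 8 mm behind it (tips_ahead is the distance from the TCP to the fingertips, in m); z points along the fingers, y is the line along which they close (so a half turn about z gives the same grasp; the last joint's range is limited). The gripper opens to 85 mm and grips with 20 to 120 N. Pads are 22 mm wide; open, the fingers measure 114 mm over their backs; the gripper's body (76 mm by 85 mm) begins 54 mm behind the grasp point. The pads swing forward as they close: fully open they stand 13 mm farther back than shut.
Start: joints at [-1.296, 0.207, 1.542, -0, 1.393, -0.15], TCP at [0.237, -0.524, 0.242] pointing down, gripper open.
Joint ranges: [-2.73, 2.73], [-0.86, 2.22], [0.23, 2.46], [-1.11, 4.25], [0.08, 2.63], [-2.82, 2.82]. Speed limits (rad/s): [2.79, 2.79, 3.14, 3.14, 3.14, 3.14].

## Interface

Orientations are given as a unit quaternion [x, y, z, w].
In Python, from bench import observe, get_image, calibration, close_job, tips_ahead gives the robot as it stands.
- The arm moves only by the tool servo_tool, never from a script. Its arguments are lists of equal length, an entry for each row: "twist": the turn, a rotation vector about the tool's x, y, z in rad, a list of three; "dp": the shift along the tool's x, y, z in mm, a list of three; "gripper": the closure in counts, from 0 (fully open) to 255 (shut). A call has 1 to 8 rows; each row shifts and turns the commanded pose from where the row before left it, along the tool's axes as they then stand; what a row does not reach is not made up. A row lasts 1/12 s, in which the tool goes at most 41.7 mm and 7.16 degrees, less where a joint would pass 70% of its speed; a pose out of reach is approached as far as the arm can. A call is refused whole if a number of a shift passes 41.7 or a number of a turn 0.125, either way. A call with a gripper value outside its range is refused whole. The fingers move at their own pace and stop on an object; the grip force is fixed at half the most. Time passes only in rows, so rows that do not move let the fingers close. It gives the time, the measured TCP pose, the force, the opening and the grip force at its end, in the units of the state.
- observe(): the state, without advancing time (a new reading comes with each control period).
- get_image(name): name is "scene" or "side" or "wrist"; returns (picture, depth): 480x640x3 uint8, blue, green, red; 480x640 float32, m along the optical axis (not along the pixel's ray), 0 where there is no reading.
- calibration(name): a dict with "vertical_fov" (degrees; the focal length in pixels is half the picture's height over the tangent of half this angle, whatever the lens; pixels are square), "cx", "cy" (the principal point, pixels), "D" ([k1, k2, p1, p2, k3] as OpenCV has them; the pictures are not rectified), "R" (3x3) and "t" (3): a world point X has camera coordinates R X + t. Camera axes: x right, y down, z forward; pixel columns grow to the right and rows downward; lengths in m; the calibration is good to about 2 mm. A picture is of the moment at which its call begins: read the wrist's pose just before it. calibration takes no time and is no camera call; for the wrist camera it gives the pose at the moment of the call.
- close_job(): hands the job in; it is judged then, once.
The state is a dict: "time_s": time; "qpos": joint angles; "dq": joint speeds; "effort": joint torques, N m; "tool_pos": TCP position; "tcp_rot": TCP orientation; "contact_force": force on the tool from outside, world axes, zero at the start; "torque": the same for the moment, N m; "grip_width": finger opening in m; "finger_force": force on a finger pad.
Only numpy, scipy, OpenCV 4.12 (cv2) and the standard library are available. Lean on these libraries where they do the work, as an engineer would, in place of code of your own. Each camera call takes 0.05 s, during which the arm holds its last target. There are 200 camera calls.

## Task

Clear the bench by making two neat stacks: set the slim cream-labelled tin can upright in the middle of the big paint tin's lid and lay the small black tape roll flat and centred on top of the can; stand the black carton upright on the plywood board, centred and with its long side along the board's long side, and lay the small brown screw carton from the middle of the bench (not its twin at the back edge), same side up as now, flat in the middle of its top. Leave the paint tin and the blue-lidded filler tub standing where they are, and do not let the can or the black carton tip over on the way.

Things in the scene. Friction and masses are not known exactly. Their poses are not given: they have to be found in the camera images.
- board: Target, fixed to the table: low plywood stacking board, 80 x 110 mm, 12 mm high, bare light wood. Origin at the centre of its underside, z up, y along its 110 mm length. It lies in any of the seven places of the work area.
- touchup_tin: Base of the round stack, loose but heavy (0.9 kg): round paint tin with a label that is dark with orange on one side and white on the other, and a grey metal lid, the widest round tin here, 78 mm diameter, 77 mm high. Its lid lies slightly inside the rim: what is set on it rests 75 mm above the tin's underside. Origin at the centre of the underside, z up.
- nail_tin: Loose: slim silver-rimmed tin can with a cream label showing red tomatoes, used for nails (closed, rigid), 57 mm diameter, 72 mm high, flat top, about 0.2 kg. Origin at the centre of the underside, z up along its axis. Stands upright at the start.
- tape_black: Loose: small roll of black tape lying flat, 61 mm outer diameter, 19 mm high, tan core (the core counts as solid: grip the roll across the outside), about 0.05 kg. Origin at the centre of the underside, z up along its axis.
- carton_black: Loose: closed black carton with yellow print, upright, 65 (x) x 101 (y) x 116 mm (z), about 0.2 kg; things rest on it 115.5 mm above its underside. Grip it across the 65 mm. Origin at the centre of the underside, z up.
- screw_box: Loose: small brown cardboard carton of screws standing among the other things in the work area (a twin at the far back edge of the table, beside the tall caulk cartridge, is fixed clutter), 45 (x) x 70 (y) x 41 mm (z), about 0.35 kg, closed. Grip it across the 45 mm. Origin at the centre of the underside, z up.
- filler_tub: Bystander, loose, stays where it is: white and yellow plastic filler tub with a blue lid, 69 mm diameter, 56 mm high, 0.3 kg. Origin at the centre of the underside, z up.

How it is judged:
By the outcome, as a careful person would: the job done as asked, in the order asked, and still so for the second after the job is handed in, with the robot touching nothing.
It also fails if it takes over 99 s, if anything falls off the work surface, if the arm or the gripper's body presses on something with over 40 N, if the wrist force passes 120 N, or if a joint passes its speed limit or range.

## Working session

There is one attempt and no reset: what is moved stays moved. The work goes in short steps, Python scripts to look and compute and a tool call to move; the robot and the scene stay as the last step left them, time stands still between calls to the robot, and variables do not carry over. Pictures are saved under pics/ and viewed, at most 14 in all, crops included, and the job is handed in when it is done.

Besides the shell and the picture viewer there is one more tool, called as a command line: name --argument value ..., lists and objects as JSON in quotes. servo_tool: Moves the arm, as the interface text tells. Its arguments: {"type":"object","properties":{"twist":{"type":"array"},"dp":{"type":"array"},"gripper":{"type":"array"}},"required":["twist","dp","gripper"]}

```bash
mkdir -p pics; cat > h.py <<'E'
import numpy as np, cv2
from bench import *
def K(c):
    f=240/np.tan(np.radians(c["vertical_fov"])/2)
    return np.array([[f,0,c["cx"]],[0,f,c["cy"]],[0,0,1.]])
def grab(n):
    c=calibration(n); im,d=get_image(n); return c,im,d
def cloud(c,d):
    v,u=np.mgrid[0:480,0:640]
    p=np.stack([u,v],-1).reshape(-1,1,2).astype(np.float64)
    n=cv2.undistortPoints(p,K(c),np.array(c["D"])).reshape(480,640,2)
    X=np.dstack([n*d[...,None],d])
    return (X-np.array(c["t"]))@np.array(c["R"])   # world
def ray(c,uv,z):
    n=cv2.undistortPoints(np.array(uv,float).reshape(-1,1,2),K(c),np.array(c["D"])).reshape(-1,2)
    R=np.array(c["R"]);C=-R.T@np.array(c["t"])
    d=np.c_[n,np.ones(len(n))]@R
    return C+d*((z-C[2])/d[:,2])[:,None]
E
python3 - <<'E'
from h import *
for n in("scene","side"):
    c,im,d=grab(n); cv2.imwrite(f"pics/{n}0.png",im); np.savez(f"{n}0.npz",im=im,d=d,P=cloud(c,d))
    print(n,c["vertical_fov"],-np.array(c["R"]).T@np.array(c["t"]),(d>0).mean())
print(observe(),tips_ahead)
E
```

```text
scene 49.863328197904735 [0.25125317 0.34912905 0.64302727] 0.9960026041666666
side 44.220491498188984 [ 0.20637227 -1.02515128  0.45744966] 0.9959440104166667
{'time_s': 0.1, 'qpos': array([-1.29550958e+00,  2.07370753e-01,  1.54280186e+00,  2.65962278e-05,
        1.39349889e+00, -1.50507679e-01]), 'dq': array([-0.00016755, -0.00190133, -0.00435898,  0.00235708, -0.00064944,
       -0.00068569]), 'effort': array([ 8.04329829e-05, -3.84089684e+01, -2.92547715e+01, -1.74877373e-04,
        4.80966526e-03,  1.00055490e-05]), 'tool_pos': array([ 0.23731391, -0.5230259 ,  0.2412258 ]), 'tcp_rot': array([ 9.77422829e-01,  2.11290163e-01, -5.17454434e-05, -1.03821886e-03]), 'contact_force': array([-0.71870974,  0.17006458, -0.5047344 ]), 'torque': array([-0.00657345, -0.00737509, -0.04587449]), 'finger_force': 0.0, 'grip_width': 0.08530615772069071} 0.011
```

View pics/scene0.png

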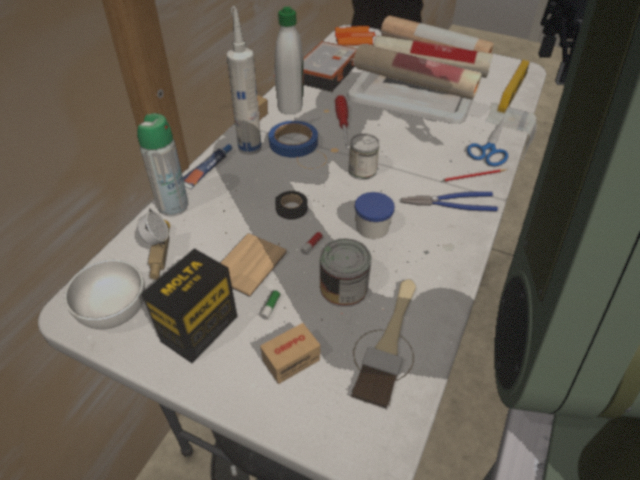

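View pics/side0.png

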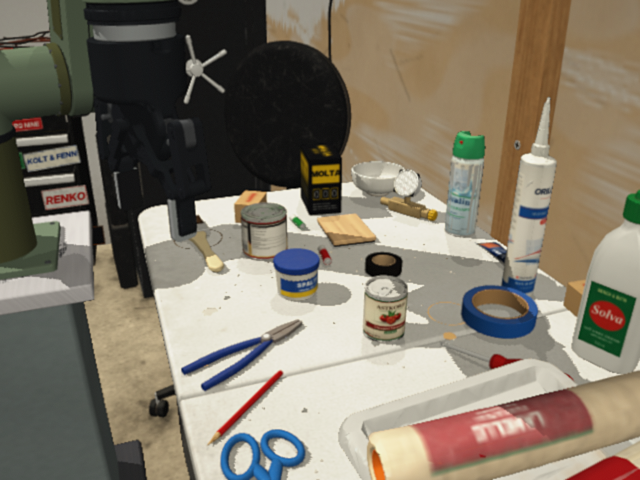

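The scene view shows the black carton at (190,303), screw box (290,352), board (252,263), paint tin lid (345,258), tub (374,208), tape (291,205) and can top (364,145). The side view agrees, with the can at (385,300) and the paint tin at (264,232).

```bash
cat >> h.py <<'E'
def top(P,uv,tol=.006,r=12):
    "height and xy outline of the level surface seen at pixel uv"
    u,v=uv; z=np.median(P[v-3:v+4,u-3:u+4,2])
    m=(abs(P[...,2]-z)<tol).astype(np.uint8)
    # only within 10 cm of seed
    m&=(np.linalg.norm(P[...,:2]-np.median(P[v-3:v+4,u-3:u+4,:2],axis=(0,1)),axis=-1)<.1).astype(np.uint8)
    n,l=cv2.connectedComponents(m,connectivity=4); k=l[v,u]
    Q=P[l==k]; z=np.median(Q[:,2])
    h=cv2.convexHull((Q[:,:2]*1000).astype(np.float32))
    rc=cv2.minAreaRect(h); ci=cv2.minEnclosingCircle(h)
    return z,len(Q),rc,ci
def show(P,seeds):
    for k,uv in seeds.items():
        z,n,rc,ci=top(P,uv)
        print(k,"z%.4f n%d rect c(%.1f %.1f) s(%.1f %.1f) a%.1f | circ (%.1f %.1f) r%.1f"%(z,n,*rc[0],*rc[1],rc[2],*ci[0],ci[1]))
E
python3 - <<'E'
from h import *
show(np.load("scene0.npz")["P"],dict(carton=(192,278),screw=(290,343),board=(250,265),tin=(345,256),tub=(374,206),tape=(281,201),can=(364,143)))
print()
show(np.load("side0.npz")["P"],dict(carton=(322,151),screw=(252,194),board=(345,229),tin=(264,214),tub=(297,261),tape=(384,257),can=(386,290)))
E
```

```text
carton z0.1146 n3016 rect c(598.8 29.0) s(101.3 68.1) a82.1 | circ (598.7 29.3) r59.0
screw z0.0397 n1545 rect c(451.0 17.4) s(70.8 47.8) a58.8 | circ (451.9 16.2) r40.7
board z0.0112 n2249 rect c(597.0 -111.6) s(111.3 82.5) a86.1 | circ (595.5 -111.8) r66.8
tin z0.0721 n1711 rect c(436.7 -135.8) s(76.4 77.1) a12.6 | circ (436.8 -136.4) r39.8
tub z0.0556 n913 rect c(445.4 -283.4) s(66.8 68.7) a19.8 | circ (444.2 -283.1) r35.5
tape z0.0170 n528 rect c(598.7 -267.6) s(58.8 62.7) a29.1 | circ (598.6 -267.9) r33.0
can z0.0684 n528 rect c(522.2 -427.1) s(55.7 60.0) a25.7 | circ (521.3 -427.8) r30.5

carton z0.1163 n617 rect c(594.4 24.6) s(107.2 66.3) a80.4 | circ (594.4 25.1) r59.6
screw z0.0414 n343 rect c(448.4 13.8) s(73.9 44.8) a58.6 | circ (445.9 16.8) r38.9
board z0.0126 n1218 rect c(592.2 -114.2) s(115.3 81.4) a85.9 | circ (592.7 -114.7) r67.7
tin z0.0736 n873 rect c(433.1 -139.7) s(77.5 77.3) a89.2 | circ (433.0 -139.7) r39.7
tub z0.0569 n924 rect c(442.0 -287.6) s(68.1 67.7) a12.1 | circ (441.5 -285.5) r36.4
tape z0.0182 n633 rect c(595.8 -271.0) s(62.8 60.7) a23.7 | circ (594.9 -270.0) r32.6
can z0.0696 n962 rect c(519.6 -429.4) s(58.7 55.8) a61.9 | circ (519.8 -429.7) r29.9
```

servo_tool --twist '[[0,0,0],[0,0,0],[0,0,0],[0,0,0],[0,0,0],[0,0,0],[0,0,0],[0,0,0]]' --dp '[[37,4,0],[37,4,0],[37,4,0],[37,4,0],[37,4,0],[37,4,0],[37,4,0],[37,4,0]]' --gripper '[0,0,0,0,0,0,0,0]'

```text
time_s: 0.77
tool_pos: [0.5217, -0.4294, 0.2415]
tcp_rot: [0.977, 0.211, -0.0, -0.001]
contact_force: [0.8, -0.5, -0.1]
grip_width: 0.0857
finger_force: 0.0
```

```bash
cat >> h.py <<'E'
from scipy.spatial.transform import Rotation as Ro
def pose():
    o=observe(); R=Ro.from_quat(o["tcp_rot"]).as_matrix(); p=o["tool_pos"]
    print("t%.2f p(%.1f %.1f %.1f) psi%.2f tilt%s F%s w%.1f ff%.1f q6 %.2f"%(o["time_s"],*(p*1000),np.degrees(np.arctan2(R[1,0],R[0,0])),np.round(np.degrees(R[:2,2]),2),np.round(o["contact_force"],1),o["grip_width"]*1000,o["finger_force"],o["qpos"][5]))
    return p,R
def go(x,y,z,psi):
    "mm, deg: what is left, in tool axes (shift given before the turn)"
    p,R=pose(); a=np.radians(psi)
    T=np.array([[np.cos(a),np.sin(a),0],[np.sin(a),-np.cos(a),0],[0,0,-1]])
    d=np.array([x,y,z])-p*1000
    print("dp now",np.round(R.T@d,1)," dp after turn",np.round(T.T@d,1)," twist",np.round(Ro.from_matrix(R.T@T).as_rotvec(),4))
E
python3 - <<'E'
from h import *
go(520.5,-429,200,24.4)
c,im,d=grab("wrist"); cv2.imwrite("pics/w1.png",im); print(-np.array(c["R"]).T@np.array(c["t"]))
np.savez("w1.npz",P=cloud(c,d))
E
```

```text
t0.77 p(521.7 -429.4 241.5) psi24.40 tilt[-0.05  0.05] F[ 0.8 -0.5 -0.1] w85.7 ff0.0 q6 0.33
dp now [-0.9 -0.8 41.5]  dp after turn [-0.9 -0.8 41.5]  twist [-0.0012  0.0005  0.0001]
[ 0.58352251 -0.40226743  0.37327623]
```

View pics/w1.png

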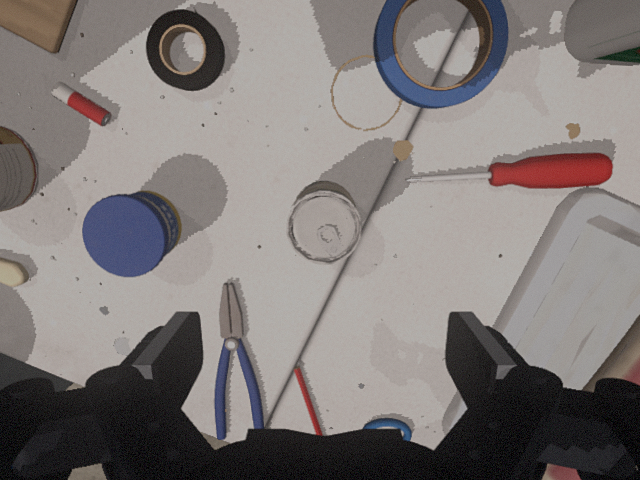

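The wrist view shows the can lid at (325,227), the black tape at (185,50) and the tub at (130,235). I'll measure these with the wrist depth.

```bash
python3 - <<'E'
from h import *
show(np.load("w1.npz")["P"],dict(can=(322,226),tape=(160,65),tub=(130,235)))
E
```

```text
can z0.0691 n4386 rect c(522.1 -429.6) s(56.2 56.3) a7.0 | circ (521.8 -429.4) r28.7
tape z0.0183 n3434 rect c(598.6 -270.3) s(60.2 60.3) a37.3 | circ (599.0 -270.3) r30.7
tub z0.0564 n5496 rect c(446.2 -287.3) s(69.0 68.1) a1.8 | circ (445.6 -287.0) r35.1
```

servo_tool --twist '[[0,0,0],[0,0,0],[0,0,0],[0,0,0],[0,0,0],[0,0,0],[0,0,0]]' --dp '[[0,0,40],[0,0,40],[0,0,40],[0,0,40],[0,0,26],[0,0,10],[0,0,0]]' --gripper '[0,0,0,0,0,0,0]'

```text
time_s: 1.4
tool_pos: [0.5177, -0.4281, 0.0417]
tcp_rot: [0.977, 0.211, -0.002, -0.004]
contact_force: [0.2, 0.2, 0.3]
grip_width: 0.0858
finger_force: 0.0
```

servo_tool --twist '[[0,0,0],[0,0,0],[0,0,0],[0,0,0],[0,0,0],[0,0,0],[0,0,0],[0,0,0]]' --dp '[[0,0,0],[0,0,0],[0,0,0],[0,0,0],[0,0,0],[0,0,0],[0,0,0],[0,0,0]]' --gripper '[255,255,255,255,255,255,255,255]'

```text
time_s: 2.07
tool_pos: [0.5222, -0.4326, 0.0501]
tcp_rot: [0.977, 0.211, 0.002, 0.003]
contact_force: [0.3, 0.4, 6.1]
grip_width: 0.056
finger_force: 64.9
```

servo_tool --twist '[[0,0,0],[0,0,0]]' --dp '[[0,0,0],[0,0,0]]' --gripper '[255,255]'

```text
time_s: 2.23
tool_pos: [0.5222, -0.4326, 0.0501]
tcp_rot: [0.977, 0.211, 0.002, 0.003]
contact_force: [0.4, -1.2, 6.8]
grip_width: 0.0559
finger_force: 64.9
```

```bash
python3 - <<'E'
from h import *
go(522,-429.4,180,24.4)
E
```

```text
t2.23 p(522.2 -432.6 50.1) psi24.40 tilt[ 0.27 -0.28] F[ 0.4 -1.2  6.8] w55.9 ff64.9 q6 0.33
dp now [   1.4   -2.2 -129.9]  dp after turn [   1.1   -3.  -129.9]  twist [ 0.0064 -0.0022 -0.    ]
```

servo_tool --twist '[[0,0,0],[0,0,0],[0,0,0],[0,0,0],[0,0,0],[0,0,0],[0,0,0],[0,0,0]]' --dp '[[0,0,-15],[0,0,-25],[0,0,-30],[0,0,-30],[0,0,-25],[0,0,-15],[0,0,0],[0,0,0]]' --gripper '[255,255,255,255,255,255,255,255]'

```text
time_s: 2.9
tool_pos: [0.5205, -0.4309, 0.1879]
tcp_rot: [0.977, 0.211, 0.001, 0.001]
contact_force: [0.1, -0.7, -3.1]
grip_width: 0.0556
finger_force: 64.2
```

```bash
python3 - <<'E'
from h import *
go(436,-138,185,24.4)
E
```

```text
t2.90 p(520.5 -430.9 187.9) psi24.40 tilt[ 0.1  -0.11] F[ 0.1 -0.7 -3.1] w55.6 ff64.2 q6 0.33
dp now [  44.  -301.6    2.2]  dp after turn [  44.  -301.6    2.9]  twist [ 0.0025 -0.0008 -0.0001]
```

servo_tool --twist '[[0,0,0],[0,0,0],[0,0,0],[0,0,0],[0,0,0],[0,0,0],[0,0,0],[0,0,0]]' --dp '[[0,-15,0],[0,-30,0],[0,-35,0],[0,-35,0],[0,-35,0],[0,-20,0],[0,-10,0],[0,0,0]]' --gripper '[255,255,255,255,255,255,255,255]'

```text
time_s: 3.57
tool_pos: [0.4441, -0.2639, 0.1843]
tcp_rot: [0.977, 0.212, -0.001, -0.002]
contact_force: [0.5, 0.4, -2.8]
grip_width: 0.0559
finger_force: 64.7
```

```bash
python3 - <<'E'
from h import *
pose()
c,im,d=grab("wrist"); cv2.imwrite("pics/w2.png",im); np.savez("w2.npz",P=cloud(c,d))
E
```

```text
t3.57 p(444.1 -263.9 184.3) psi24.49 tilt[-0.21  0.19] F[ 0.5  0.4 -2.8] w55.9 ff64.7 q6 0.44
```

View pics/w2.png

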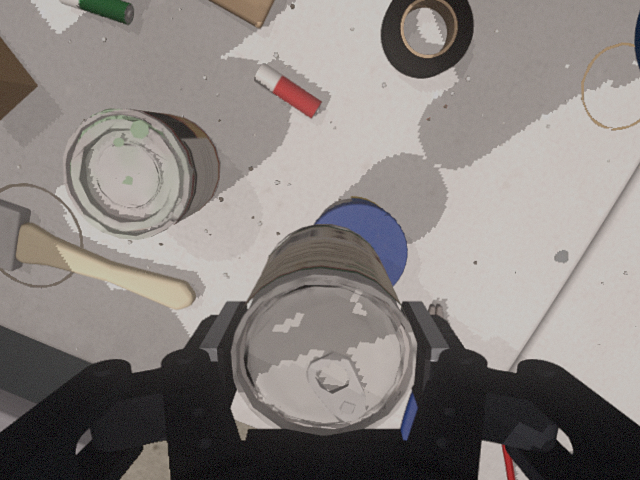

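The picture shows the paint tin lid at (130,172) and the held can's top at (325,355), gripped squarely. The tape is at (427,30).

```bash
python3 - <<'E'
from h import *
P=np.load("w2.npz")["P"]
show(P,dict(tin=(125,180),can=(290,360),tape=(400,45)))
go(436.7,-139.5,170,24.4)
E
```

```text
tin z0.0729 n13354 rect c(436.9 -139.4) s(77.0 76.9) a17.4 | circ (436.6 -139.0) r39.2
can z0.2033 n26750 rect c(448.6 -262.1) s(63.6 61.6) a71.3 | circ (450.7 -261.7) r41.9
tape z0.0184 n3886 rect c(592.5 -273.0) s(47.2 60.7) a25.0 | circ (597.9 -270.6) r30.5
t3.62 p(445.3 -265.9 185.1) psi24.45 tilt[-0.09  0.05] F[ 0.1 -0.9 -2. ] w56.0 ff64.6 q6 0.44
dp now [  44.5 -118.6   15.2]  dp after turn [  44.4 -118.6   15.1]  twist [-0.0014  0.001   0.0008]
```

```bash
python3 - <<'E'
from h import *
P=np.load("w2.npz")["P"].reshape(-1,3)
a=np.radians(24.45);p=np.array([.4447,-.2650])
D=P[:,:2]-p
x=D@[np.cos(a),np.sin(a)];y=D@[np.sin(a),-np.cos(a)]
m=(abs(y)<.008)&(abs(x)<.06)&(P[:,2]>.15)
for lo in np.arange(-.045,.04,.005):
    k=m&(x>=lo)&(x<lo+.005)
    if k.any(): print(round(lo,3),k.sum(),np.round(np.percentile(P[k,2],[5,50,95]),4),x[k].max().round(4))
E
```

```text
-0.03 129 [0.2017 0.2037 0.2053] -0.025
-0.025 648 [0.2023 0.2034 0.2053] -0.02
-0.02 622 [0.2025 0.2039 0.2054] -0.015
-0.015 657 [0.2023 0.2046 0.2057] -0.01
-0.01 809 [0.202  0.2032 0.2056] -0.005
-0.005 640 [0.2019 0.2032 0.2055] -0.0
-0.0 883 [0.202  0.2033 0.2055] 0.005
0.005 962 [0.2019 0.2028 0.2483] 0.01
0.01 4742 [0.2024 0.254  0.2596] 0.015
0.015 779 [0.2018 0.2028 0.2038] 0.02
0.02 900 [0.2022 0.2034 0.2045] 0.025
0.025 2590 [0.1562 0.1921 0.2062] 0.03
```

servo_tool --twist '[[0,0,0],[0,0,0],[0,0,0],[0,0,0],[0,0,0],[0,0,0],[0,0,0],[0,0,0]]' --dp '[[7,-20,0],[10,-28,0],[10,-28,0],[9,-22,0],[5,-15,0],[2.6,-5.6,0],[0,0,0],[0,0,0]]' --gripper '[255,255,255,255,255,255,255,255]'

```text
time_s: 4.28
tool_pos: [0.4375, -0.1419, 0.1864]
tcp_rot: [0.977, 0.211, 0.0, 0.001]
contact_force: [0.7, -0.7, -2.4]
grip_width: 0.056
finger_force: 64.8
```

servo_tool --twist '[[0,0,0],[0,0,0],[0,0,0],[0,0,0],[0,0,0],[0,0,0],[0,0,0]]' --dp '[[0,0,10],[0,0,18],[0,0,14],[0,0,5],[0,0,0],[0,0,0],[0,0,0]]' --gripper '[255,255,255,255,255,255,255]'

```text
time_s: 4.87
tool_pos: [0.4374, -0.1414, 0.14]
tcp_rot: [0.977, 0.211, 0.001, 0.001]
contact_force: [0.4, 0.2, -1.8]
grip_width: 0.0559
finger_force: 64.7
```

```bash
python3 - <<'E'
from h import *
go(435.9,-139.7,125,24.4)
E
```

```text
t4.87 p(437.4 -141.4 140.0) psi24.36 tilt[ 0.09 -0.05] F[ 0.4  0.2 -1.8] w55.9 ff64.7 q6 0.64
dp now [-0.7 -2.2 15. ]  dp after turn [-0.7 -2.2 15. ]  twist [ 0.0015 -0.001  -0.0006]
```

servo_tool --twist '[[0,0,0],[0,0,0],[0,0,0],[0,0,0],[0,0,0],[0,0,0]]' --dp '[[-0.7,-2.2,6],[0,0,5],[0,0,4],[0,0,1],[0,0,0],[0,0,0]]' --gripper '[255,255,255,255,255,255]'

```text
time_s: 5.37
tool_pos: [0.4353, -0.1389, 0.125]
tcp_rot: [0.977, 0.212, -0.0, 0.0]
contact_force: [-4.5, 2.7, 10.6]
grip_width: 0.0562
finger_force: 66.3
```

```bash
python3 - <<'E'
from h import *
go(435.9,-139.7,125,24.4)
E
```

```text
t5.37 p(435.3 -138.9 125.0) psi24.42 tilt[ 0.   -0.01] F[-4.5  2.7 10.6] w56.2 ff66.3 q6 0.65
dp now [0.2 1.  0. ]  dp after turn [0.2 1.  0. ]  twist [0.0001 0.0001 0.0004]
```

servo_tool --twist '[[0,0,0],[0,0,0],[0,0,0],[0,0,0],[0,0,0],[0,0,0],[0,0,0],[0,0,0]]' --dp '[[0,0,-1],[0,0,0],[0,0,0],[0,0,0],[0,0,0],[0,0,0],[0,0,0],[0,0,0]]' --gripper '[255,0,0,0,0,0,0,0]'

```text
time_s: 6.03
tool_pos: [0.4351, -0.1389, 0.1242]
tcp_rot: [0.977, 0.211, -0.0, -0.0]
contact_force: [0.3, 0.5, -0.0]
grip_width: 0.0853
finger_force: 0.0
```

servo_tool --twist '[[0,0,0],[0,0,0],[0,0,0],[0,0,0],[0,0,0],[0,0,0],[0,0,0],[0,0,0]]' --dp '[[0,0,-10],[0,0,-25],[0,0,-35],[0,0,-35],[0,0,-25],[0,0,-10],[0,0,0],[0,0,0]]' --gripper '[0,0,0,0,0,0,0,0]'

```text
time_s: 6.7
tool_pos: [0.4349, -0.1388, 0.2641]
tcp_rot: [0.977, 0.211, 0.0, 0.0]
contact_force: [-1.0, -0.0, -0.9]
grip_width: 0.0856
finger_force: 0.0
```

```bash
python3 - <<'E'
from h import *
pose()
c,im,d=grab("wrist"); cv2.imwrite("pics/w3.png",im); np.savez("w3.npz",P=cloud(c,d))
E
```

```text
t6.70 p(434.9 -138.8 264.1) psi24.39 tilt[ 0. -0.] F[-1.  -0.  -0.9] w85.6 ff0.0 q6 0.65
```

View pics/w3.png

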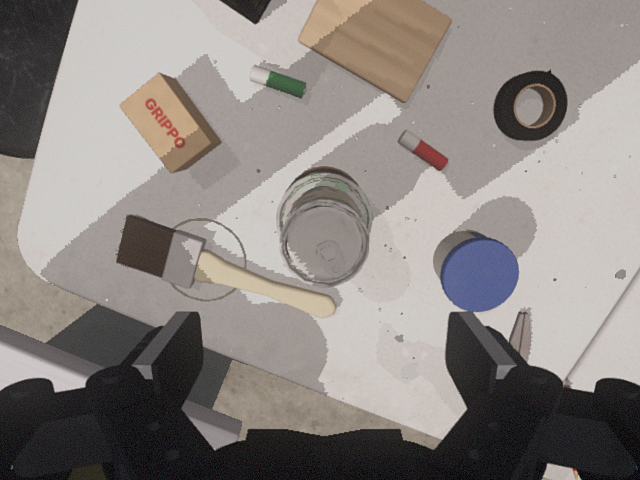

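The can stands on the tin, with its top at (325,243) and the rim behind it at (325,200). The tape is at (530,105), the screw box at (165,115) and the board at (375,45).

```bash
python3 - <<'E'
from h import *
P=np.load("w3.npz")["P"]
show(P,dict(can=(315,235),tape=(508,110),screw=(165,108),tub=(480,270)))
go(598.8,-270.3,150,24.4)
E
```

```text
can z0.1441 n6232 rect c(436.9 -138.8) s(56.3 56.3) a23.2 | circ (436.8 -139.2) r28.8
tape z0.0185 n2870 rect c(598.5 -270.3) s(60.2 61.0) a54.8 | circ (599.4 -269.4) r31.8
screw z0.0407 n4675 rect c(451.2 14.1) s(70.6 47.1) a59.5 | circ (451.3 13.8) r41.2
tub z0.0566 n4453 rect c(445.3 -286.4) s(67.9 67.6) a34.2 | circ (445.5 -286.5) r34.5
t6.75 p(434.2 -138.4 262.8) psi24.39 tilt[-0.14  0.08] F[-0.1 -1.2 -0.4] w85.4 ff0.0 q6 0.65
dp now [ 95.6 188.4 112.2]  dp after turn [ 95.4 188.1 112.8]  twist [-0.0022  0.0016 -0.0001]
```

servo_tool --twist '[[0,0,0],[0,0,0],[0,0,0],[0,0,0],[0,0,0],[0,0,0],[0,0,0],[0,0,0]]' --dp '[[10,20,0],[18,35,0],[20,40,0],[20,40,0],[16,32,0],[9,16,0],[2.6,5.4,0],[0,0,0]]' --gripper '[0,0,0,0,0,0,0,0]'

```text
time_s: 7.42
tool_pos: [0.5946, -0.2673, 0.2605]
tcp_rot: [0.977, 0.211, -0.002, -0.002]
contact_force: [-0.5, 0.7, 0.5]
grip_width: 0.0853
finger_force: 0.0
```

servo_tool --twist '[[0,0,0],[0,0,0],[0,0,0],[0,0,0],[0,0,0],[0,0,0],[0,0,0],[0,0,0]]' --dp '[[0,0,20],[0,0,40],[0,0,40],[0,0,40],[0,0,35],[0,0,25],[0,0,0],[0,0,0]]' --gripper '[0,0,0,0,0,0,0,0]'

```text
time_s: 8.08
tool_pos: [0.5925, -0.265, 0.0621]
tcp_rot: [0.977, 0.212, -0.002, -0.002]
contact_force: [-0.1, 0.5, 0.9]
grip_width: 0.0854
finger_force: 0.0
```

```bash
python3 - <<'E'
from h import *
go(598.8,-270.2,13,24.4)
c,im,d=grab("wrist"); cv2.imwrite("pics/w4.png",im); np.savez("w4.npz",P=cloud(c,d))
E
```

```text
t8.08 p(592.5 -265.0 62.1) psi24.43 tilt[-0.32  0.2 ] F[-0.1  0.5  0.9] w85.4 ff0.0 q6 0.59
dp now [ 3.7  7.6 49. ]  dp after turn [ 3.5  7.4 49.1]  twist [-0.0055  0.0036  0.0004]
```

View pics/w4.png

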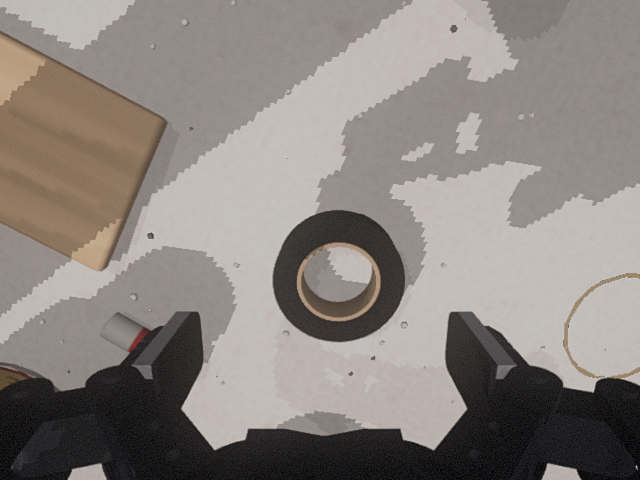

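The tape is at (339,276), a little right of the jaw centre. The red marker's end at (125,332) is near the left finger, so I'll check how much room there is.

```bash
python3 - <<'E'
from h import *
P=np.load("w4.npz")["P"]
show(P,dict(tape=(290,290)))
a=np.radians(24.4);p=np.array([.5988,-.2702])
for u,v in [(115,320),(122,348),(140,330),(147,340),(103,330)]:
    D=P[v,u,:2]-p; print(u,v,P[v,u].round(4),"xt %.1f yt %.1f"%(1e3*D@[np.cos(a),np.sin(a)],1e3*D@[np.sin(a),-np.cos(a)]))
go(598.8,-270.2,13,24.4)
E
```

```text
tape z0.0184 n9600 rect c(598.1 -270.1) s(60.7 60.1) a39.7 | circ (598.0 -270.3) r30.7
115 320 [ 0.5317 -0.1795  0.0105] xt -23.6 yt -110.3
122 348 [ 0.5189 -0.1874  0.0115] xt -38.6 yt -108.4
140 330 [ 0.5309 -0.1923  0.0091] xt -29.7 yt -99.0
147 340 [ 0.5776 -0.2134  0.082 ] xt 4.1 yt -60.5
103 330 [ 0.527  -0.177   0.0151] xt -26.9 yt -114.5
t8.13 p(594.8 -266.5 64.9) psi24.42 tilt[-0.03  0.02] F[ 0.  -0.5  0.7] w85.2 ff0.0 q6 0.59
dp now [ 2.2  5.1 51.8]  dp after turn [ 2.1  5.1 51.9]  twist [-0.0005  0.0003  0.0004]
```

servo_tool --twist '[[0,0,0],[0,0,0],[0,0,0],[0,0,0],[0,0,0],[0,0,0]]' --dp '[[2,4.5,10],[0,0,15],[0,0,15],[0,0,7],[0,0,0],[0,0,0]]' --gripper '[0,0,0,0,0,0]'

```text
time_s: 8.63
tool_pos: [0.598, -0.2699, 0.0159]
tcp_rot: [0.977, 0.211, -0.001, -0.001]
contact_force: [0.0, -1.5, -0.3]
grip_width: 0.0854
finger_force: 0.0
```

```bash
python3 - <<'E'
from h import *
go(598.2,-270.2,13,24.4)
E
```

```text
t8.63 p(598.0 -269.9 15.9) psi24.39 tilt[-0.13  0.08] F[ 0.  -1.5 -0.3] w85.4 ff0.0 q6 0.59
dp now [0.  0.4 2.9]  dp after turn [0.  0.4 2.9]  twist [-0.0022  0.0015 -0.0001]
```

servo_tool --twist '[[0,0,0],[0,0,0],[0,0,0],[0,0,0],[0,0,0],[0,0,0],[0,0,0],[0,0,0]]' --dp '[[0,0,2],[0,0,0],[0,0,0],[0,0,0],[0,0,0],[0,0,0],[0,0,0],[0,0,0]]' --gripper '[0,255,255,255,255,255,255,255]'

```text
time_s: 9.3
tool_pos: [0.6, -0.271, 0.0166]
tcp_rot: [0.977, 0.211, 0.001, 0.001]
contact_force: [0.4, -0.7, 5.4]
grip_width: 0.0572
finger_force: 64.4
```

```bash
python3 - <<'E'
from h import *
pose()
E
```

```text
t9.30 p(600.0 -271.0 16.6) psi24.40 tilt[ 0.13 -0.08] F[ 0.4 -0.7  5.4] w57.2 ff64.4 q6 0.59
```

servo_tool --twist '[[0,0,0],[0,0,0],[0,0,0],[0,0,0],[0,0,0],[0,0,0],[0,0,0],[0,0,0]]' --dp '[[0,0,-10],[0,0,-30],[0,0,-40],[0,0,-40],[0,0,-40],[0,0,-30],[0,0,-10],[0,0,0]]' --gripper '[255,255,255,255,255,255,255,255]'

```text
time_s: 9.97
tool_pos: [0.6007, -0.2714, 0.2199]
tcp_rot: [0.977, 0.211, 0.003, 0.003]
contact_force: [0.8, -0.9, -1.0]
grip_width: 0.0571
finger_force: 64.1
```

```bash
python3 - <<'E'
from h import *
go(436.8,-139.1,215,24.4)
E
```

```text
t9.97 p(600.7 -271.4 219.9) psi24.40 tilt[ 0.38 -0.24] F[ 0.8 -0.9 -1. ] w57.1 ff64.1 q6 0.59
dp now [ -94.6 -188.2    3.3]  dp after turn [ -94.6 -188.2    4.9]  twist [ 0.0065 -0.0043  0.0001]
```

servo_tool --twist '[[0,0,0],[0,0,0],[0,0,0],[0,0,0],[0,0,0],[0,0,0],[0,0,0],[0,0,0]]' --dp '[[-9,-18,0],[-17,-34,0],[-19,-38,0],[-19,-38,0],[-16,-32,0],[-10,-20,0],[-3.5,-8,0],[0,0,0]]' --gripper '[255,255,255,255,255,255,255,255]'

```text
time_s: 10.63
tool_pos: [0.4348, -0.1369, 0.2128]
tcp_rot: [0.977, 0.212, -0.002, -0.002]
contact_force: [0.2, -0.1, -0.7]
grip_width: 0.0572
finger_force: 64.1
```

servo_tool --twist '[[0,0,0],[0,0,0],[0,0,0],[0,0,0]]' --dp '[[0,0,10],[0,0,15],[0,0,0],[0,0,0]]' --gripper '[255,255,255,255]'

```text
time_s: 10.97
tool_pos: [0.4373, -0.1392, 0.1886]
tcp_rot: [0.977, 0.211, -0.001, -0.001]
contact_force: [0.0, -0.6, 0.3]
grip_width: 0.0576
finger_force: 64.1
```

```bash
python3 - <<'E'
from h import *
go(438,-138.6,164,24.4)
c,im,d=grab("wrist"); cv2.imwrite("pics/w5.png",im); np.savez("w5.npz",P=cloud(c,d))
E
```

```text
t10.97 p(437.3 -139.2 188.6) psi24.36 tilt[-0.17  0.09] F[ 0.  -0.6  0.3] w57.6 ff64.1 q6 0.65
dp now [ 1.  -0.2 24.6]  dp after turn [ 0.9 -0.3 24.6]  twist [-0.0026  0.0021 -0.0007]
```

View pics/w5.png

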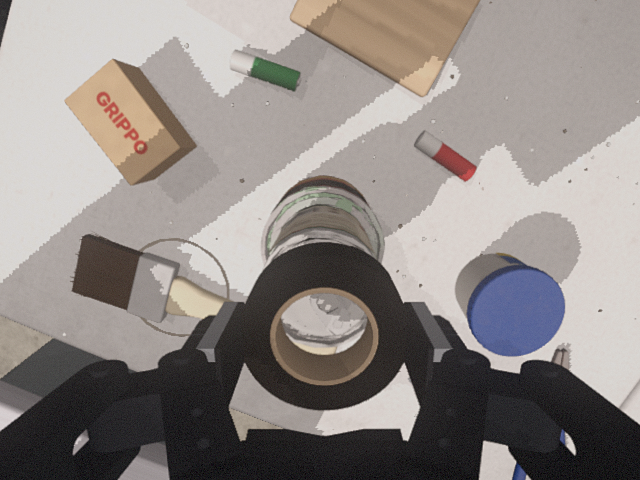

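The held tape is level and centred between the pads, with its outer edge from (325,243) to (325,408) and its core at (325,336).

```bash
python3 - <<'E'
from h import *
P=np.load("w5.npz")["P"]; print("ztape",P[265:275,300:350,2].mean().round(4),P[385:400,300:350,2].mean().round(4))
c=calibration("wrist")
p,R=pose()
r=ray(c,[(325,243),(325,408),(271,336),(378,336)],P[265:275,300:350,2].mean())
t=(np.c_[r[:,:2],np.full(4,p[2])]-p)@R*1000; print(t.round(1))
E
```

```text
ztape 0.1907 0.1911
t11.02 p(437.8 -139.4 189.5) psi24.37 tilt[-0.08  0.04] F[ 0.4 -0.1  0.4] w57.4 ff64.1 q6 0.65
[[ 33.4   1.2  -0. ]
 [-30.1   1.2   0. ]
 [ -0.4 -17.8   0. ]
 [ -0.4  19.8  -0. ]]
```

servo_tool --twist '[[0,0,0],[0,0,0],[0,0,0],[0,0,0],[0,0,0],[0,0,0],[0,0,0],[0,0,0]]' --dp '[[-1,-1.5,6],[0,0,9],[0,0,6],[0,0,3],[0,0,1.5],[0,0,0],[0,0,0],[0,0,0]]' --gripper '[255,255,255,255,255,255,255,255]'

```text
time_s: 11.68
tool_pos: [0.4362, -0.138, 0.1652]
tcp_rot: [0.977, 0.211, 0.0, 0.0]
contact_force: [0.2, -0.3, -0.7]
grip_width: 0.0569
finger_force: 64.1
```

```bash
python3 - <<'E'
from h import *
go(435.9,-138.4,163.6,24.4)
E
```

```text
t11.68 p(436.2 -138.0 165.2) psi24.40 tilt[ 0.04 -0.02] F[ 0.2 -0.3 -0.7] w56.9 ff64.1 q6 0.65
dp now [-0.4  0.2  1.6]  dp after turn [-0.4  0.2  1.6]  twist [ 0.0007 -0.0005 -0.    ]
```

servo_tool --twist '[[0,0,0],[0,0,0],[0,0,0],[0,0,0]]' --dp '[[0,0,1.5],[0,0,0.5],[0,0,0],[0,0,0]]' --gripper '[255,255,255,255]'

```text
time_s: 12.02
tool_pos: [0.4363, -0.1381, 0.1635]
tcp_rot: [0.977, 0.211, 0.001, 0.0]
contact_force: [-0.5, 0.4, 4.2]
grip_width: 0.0574
finger_force: 64.6
```

servo_tool --twist '[[0,0,0],[0,0,0],[0,0,0],[0,0,0],[0,0,0],[0,0,0],[0,0,0],[0,0,0]]' --dp '[[0,0,0],[0,0,0],[0,0,0],[0,0,0],[0,0,0],[0,0,0],[0,0,0],[0,0,0]]' --gripper '[0,0,0,0,0,0,0,0]'

```text
time_s: 12.68
tool_pos: [0.4358, -0.1379, 0.1627]
tcp_rot: [0.977, 0.211, -0.0, -0.0]
contact_force: [-0.1, 0.1, 0.0]
grip_width: 0.0854
finger_force: 0.0
```

servo_tool --twist '[[0,0,0],[0,0,0],[0,0,0],[0,0,0],[0,0,0],[0,0,0],[0,0,0],[0,0,0]]' --dp '[[0,0,-10],[0,0,-25],[0,0,-35],[0,0,-30],[0,0,-20],[0,0,-10],[0,0,0],[0,0,0]]' --gripper '[0,0,0,0,0,0,0,0]'

```text
time_s: 13.35
tool_pos: [0.4357, -0.1378, 0.2927]
tcp_rot: [0.977, 0.211, 0.0, 0.0]
contact_force: [-0.5, 0.3, -0.1]
grip_width: 0.0854
finger_force: 0.0
```

```bash
python3 - <<'E'
from h import *
go(600,26,290,82)
c,im,d=grab("wrist"); cv2.imwrite("pics/w6.png",im); np.savez("w6.npz",P=cloud(c,d))
E
```

```text
t13.35 p(435.7 -137.8 292.7) psi24.40 tilt[ 0.01 -0.  ] F[-0.5  0.3 -0.1] w85.4 ff0.0 q6 0.65
dp now [217.3 -81.3   2.7]  dp after turn [185.1 139.9   2.7]  twist [ 2.0000e-04 -1.0000e-04 -1.0053e+00]
```

View pics/w6.png

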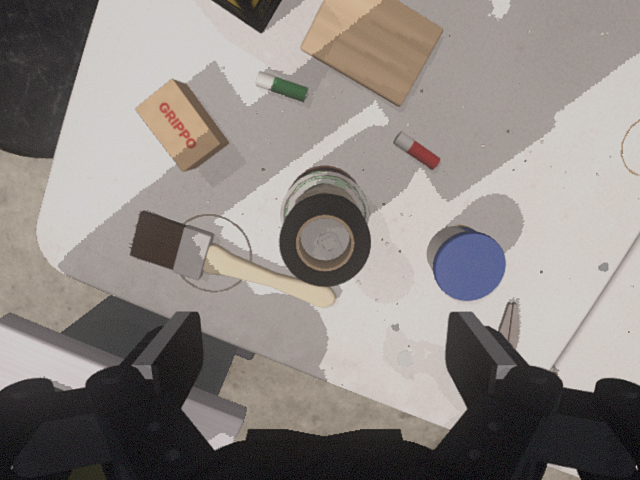

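The tape sits level on the can at (325,240), concentric as far as I can see. Next I'll check the numbers and the tall neighbours.

```bash
python3 - <<'E'
from h import *
P=np.load("w6.npz")["P"]
show(P,dict(tape=(295,240),board=(372,45)))
Q=np.load("scene0.npz")["P"]
for n,(u,v) in dict(spray=(153,130),bowl=(105,290),bowlr=(143,285),horn=(155,215)).items(): print(n,Q[v,u].round(3))
m=(Q[...,2]>.03)&(abs(Q[...,0]-.599)<.14)&(abs(Q[...,1]-.027)<.14); 
B=np.round(Q[m]/.02).astype(int); 
for k,n in zip(*np.unique(B[:,:2],axis=0,return_counts=True)):
    if n>15:print(k*20,n,end=';')
E
```

```text
tape z0.1654 n4631 rect c(436.1 -138.9) s(60.2 59.8) a48.6 | circ (436.1 -139.3) r30.4
board z0.0123 n9622 rect c(596.3 -114.4) s(110.6 81.0) a86.1 | circ (596.5 -115.0) r66.4
spray [ 0.786 -0.164  0.18 ]
bowl [0.767 0.041 0.014]
bowlr [0.695 0.023 0.046]
horn [ 0.75  -0.086  0.075]
[ 460 -120] 23;[ 460 -100] 42;[460   0] 60;[460  20] 105;[460  40] 107;[480  20] 77;[480  40] 108;[560 -20] 125;[560   0] 506;[560  20] 502;[560  40] 469;[560  60] 157;[580 -20] 63;[580   0] 165;[580  20] 172;[580  40] 207;[580  60] 519;[580  80] 686;[600 -20] 88;[600   0] 159;[600  20] 166;[600  40] 171;[600  60] 190;[600  80] 384;[620 -20] 76;[620   0] 126;[620  20] 159;[620  40] 171;[620  60] 181;[620  80] 344;[640  40] 27;[640  60] 52;[640  80] 142;[680  40] 66;[680  60] 132;[680  80] 92;[700  20] 53;[700  80] 80;[700 100] 159;[720 -80] 30;[720 -60] 111;[720 -40] 17;[720   0] 49;[720 100] 87;[720 120] 50;[740 -80] 68;[740 -60] 97;[740 -40] 83;[740   0] 46;[740 120] 44;
```

servo_tool --twist '[[0,0,-0.125],[0,0,-0.125],[0,0,-0.125],[0,0,-0.125],[0,0,-0.125],[0,0,-0.125],[0,0,-0.125],[0,0,-0.125]]' --dp '[[0,0,0],[0,0,0],[0,0,0],[0,0,0],[0,0,0],[0,0,0],[0,0,0],[0,0,0]]' --gripper '[0,0,0,0,0,0,0,0]'

```text
time_s: 14.07
tool_pos: [0.4346, -0.1372, 0.2901]
tcp_rot: [0.754, 0.656, -0.001, -0.002]
contact_force: [-0.2, 0.1, 0.5]
grip_width: 0.0857
finger_force: 0.0
```

servo_tool --twist '[[0,0,0],[0,0,0],[0,0,0],[0,0,0],[0,0,0],[0,0,0],[0,0,0],[0,0,0]]' --dp '[[15,11,0],[25,19,0],[30,23,0],[30,23,0],[28,21,0],[20,15,0],[10,7.5,0],[0,0,0]]' --gripper '[0,0,0,0,0,0,0,0]'

```text
time_s: 14.73
tool_pos: [0.577, 0.003, 0.29]
tcp_rot: [0.756, 0.655, -0.001, -0.002]
contact_force: [-1.8, 0.3, 1.1]
grip_width: 0.0853
finger_force: 0.0
```

```bash
python3 - <<'E'
from h import *
go(600,26,290,82)
c,im,d=grab("wrist"); cv2.imwrite("pics/w7.png",im); np.savez("w7.npz",P=cloud(c,d))
E
```

```text
t14.73 p(577.0 3.0 290.0) psi81.86 tilt[-0.25  0.06] F[-1.8  0.3  1.1] w85.3 ff0.0 q6 -0.00
dp now [26.  19.5 -0.1]  dp after turn [25.9 19.6  0. ]  twist [-0.0044 -0.0004 -0.0025]
```

View pics/w7.png

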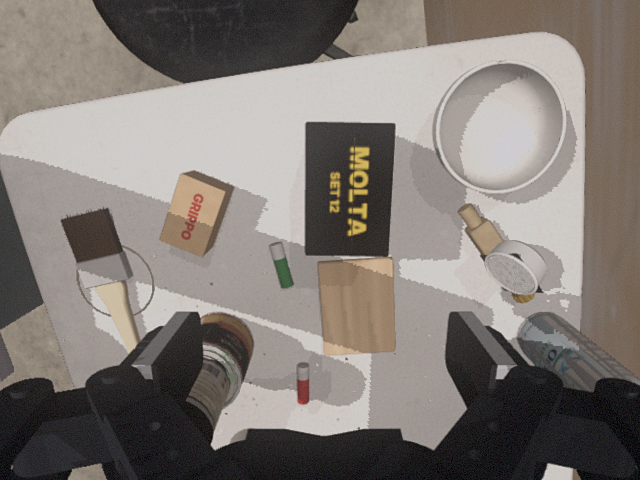

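The wrist view shows the carton top at (350,188), the board at (357,305) and the screw box at (193,213). The bowl and spray can stay clear of the right finger.

```bash
python3 - <<'E'
from h import *
P=np.load("w7.npz")["P"]
show(P,dict(carton=(325,210),board=(345,310),screw=(185,200)))
go(600,26,290,82)
E
```

```text
carton z0.1156 n11622 rect c(599.0 26.3) s(101.3 65.1) a81.2 | circ (598.6 26.4) r59.1
board z0.0123 n6961 rect c(596.2 -113.9) s(109.8 80.4) a85.7 | circ (596.2 -114.1) r66.6
screw z0.0406 n3509 rect c(451.4 14.3) s(70.9 46.0) a58.7 | circ (452.0 14.7) r40.8
t14.78 p(576.2 1.8 290.4) psi81.79 tilt[-0.26  0.  ] F[0.2 0.  0.8] w85.3 ff0.0 q6 -0.00
dp now [27.4 20.1  0.3]  dp after turn [27.3 20.2  0.4]  twist [-0.0045  0.0006 -0.0036]
```

servo_tool --twist '[[0,0,0.01],[0,0,0],[0,0,0],[0,0,0]]' --dp '[[10,8,0],[13,10,0],[4,1,0],[0,0,0]]' --gripper '[0,0,0,0]'

```text
time_s: 15.12
tool_pos: [0.5989, 0.0245, 0.2921]
tcp_rot: [0.76, 0.65, -0.001, -0.001]
contact_force: [-0.5, 0.2, -0.1]
grip_width: 0.0853
finger_force: 0.0
```

```bash
python3 - <<'E'
from h import *
go(598.8,26.3,85,81.2)
E
```

```text
t15.12 p(598.9 24.5 292.1) psi81.10 tilt[-0.11 -0.01] F[-0.5  0.2 -0.1] w85.3 ff0.0 q6 0.05
dp now [  1.9  -0.  207.1]  dp after turn [  1.8  -0.4 207.1]  twist [-0.0019  0.0005 -0.0017]
```

servo_tool --twist '[[0,0,0],[0,0,0],[0,0,0],[0,0,0],[0,0,0],[0,0,0],[0,0,0],[0,0,0]]' --dp '[[1,0,20],[0,0,35],[0,0,40],[0,0,35],[0,0,25],[0,0,5],[0,0,0],[0,0,0]]' --gripper '[0,0,0,0,0,0,0,0]'

```text
time_s: 15.78
tool_pos: [0.6005, 0.0252, 0.1342]
tcp_rot: [0.76, 0.65, 0.0, 0.001]
contact_force: [0.3, 0.2, 0.5]
grip_width: 0.0852
finger_force: 0.0
```

```bash
python3 - <<'E'
from h import *
go(598.8,26.3,85,81.2)
E
```

```text
t15.78 p(600.5 25.2 134.2) psi81.08 tilt[ 0.09 -0.03] F[0.3 0.2 0.5] w85.2 ff0.0 q6 0.05
dp now [ 0.9 -1.9 49.2]  dp after turn [ 0.8 -1.8 49.2]  twist [ 0.0017  0.0002 -0.0022]
```

servo_tool --twist '[[0,0,0],[0,0,0],[0,0,0],[0,0,0],[0,0,0],[0,0,0],[0,0,0],[0,0,0]]' --dp '[[0.5,-1,10],[0,0,16],[0,0,14],[0,0,7],[0,0,2],[0,0,0],[0,0,0],[0,0,0]]' --gripper '[0,0,0,0,0,0,0,0]'

```text
time_s: 16.45
tool_pos: [0.6001, 0.0266, 0.0851]
tcp_rot: [0.76, 0.65, 0.001, 0.001]
contact_force: [-0.1, -0.8, 0.1]
grip_width: 0.0854
finger_force: 0.0
```

servo_tool --twist '[[0,0,0],[0,0,0],[0,0,0],[0,0,0],[0,0,0],[0,0,0],[0,0,0],[0,0,0]]' --dp '[[0,0,0],[0,0,0],[0,0,0],[0,0,0],[0,0,0],[0,0,0],[0,0,0],[0,0,0]]' --gripper '[255,255,255,255,255,255,255,255]'

```text
time_s: 17.12
tool_pos: [0.5995, 0.0267, 0.0848]
tcp_rot: [0.76, 0.65, 0.0, 0.0]
contact_force: [-2.3, 0.1, 5.6]
grip_width: 0.0647
finger_force: 67.2
```

```bash
python3 - <<'E'
from h import *
go(598.8,26.3,150,81.2)
E
```

```text
t17.12 p(599.5 26.7 84.8) psi81.12 tilt[ 0.06 -0.  ] F[-2.3  0.1  5.6] w64.7 ff67.2 q6 0.06
dp now [ -0.5  -0.6 -65.2]  dp after turn [ -0.5  -0.6 -65.2]  twist [ 0.0011 -0.0001 -0.0014]
```

servo_tool --twist '[[0,0,0],[0,0,0],[0,0,0],[0,0,0],[0,0,0],[0,0,0],[0,0,0],[0,0,0]]' --dp '[[0,0,-6],[0,0,-12],[0,0,-18],[0,0,-18],[0,0,-12],[0,0,-4],[0,0,0],[0,0,0]]' --gripper '[255,255,255,255,255,255,255,255]'

```text
time_s: 17.78
tool_pos: [0.5986, 0.0267, 0.1534]
tcp_rot: [0.76, 0.65, -0.0, -0.0]
contact_force: [-0.4, -0.5, -2.4]
grip_width: 0.0643
finger_force: 66.7
```

```bash
python3 - <<'E'
from h import *
go(596.2,-114.2,150,85.8)
E
```

```text
t17.78 p(598.6 26.7 153.4) psi81.12 tilt[-0.04  0.  ] F[-0.4 -0.5 -2.4] w64.3 ff66.7 q6 0.06
dp now [-139.6   19.4    3.4]  dp after turn [-140.7    7.9    3.4]  twist [-0.0007 -0.     -0.0817]
```

servo_tool --twist '[[0,0,-0.04],[0,0,-0.042],[0,0,0],[0,0,0],[0,0,0],[0,0,0],[0,0,0],[0,0,0]]' --dp '[[0,0,0],[0,0,0],[-15,1,0],[-25,1.5,0],[-30,1.5,0],[-30,1.5,0],[-25,1.5,0],[-15,1,0]]' --gripper '[255,255,255,255,255,255,255,255]'

```text
time_s: 18.45
tool_pos: [0.5956, -0.116, 0.152]
tcp_rot: [0.733, 0.68, -0.001, -0.001]
contact_force: [0.8, -0.1, -1.7]
grip_width: 0.0643
finger_force: 66.8
```

servo_tool --twist '[[0,0,0],[0,0,0],[0,0,0]]' --dp '[[0,0,0],[0,0,0],[0,0,0]]' --gripper '[255,255,255]'

```text
time_s: 18.7
tool_pos: [0.5963, -0.1124, 0.1529]
tcp_rot: [0.732, 0.681, -0.0, -0.001]
contact_force: [-1.7, -0.0, -2.2]
grip_width: 0.0644
finger_force: 66.8
```

```bash
python3 - <<'E'
from h import *
go(596.2,-113.8,97,85.8)
E
```

```text
t18.70 p(596.3 -112.4 152.9) psi85.84 tilt[-0.09  0.09] F[-1.7 -0.  -2.2] w64.4 ff66.8 q6 -0.26
dp now [-1.5  0.1 55.9]  dp after turn [-1.4  0.  55.9]  twist [-0.0017 -0.0014  0.0006]
```

servo_tool --twist '[[0,0,0],[0,0,0],[0,0,0],[0,0,0],[0,0,0],[0,0,0],[0,0,0],[0,0,0]]' --dp '[[-1.3,0,8],[0,0,14],[0,0,14],[0,0,8],[0,0,5],[0,0,2],[0,0,0],[0,0,0]]' --gripper '[255,255,255,255,255,255,255,255]'

```text
time_s: 19.37
tool_pos: [0.5972, -0.1148, 0.1033]
tcp_rot: [0.732, 0.681, 0.0, 0.0]
contact_force: [0.1, -0.9, -1.5]
grip_width: 0.0644
finger_force: 66.8
```

```bash
python3 - <<'E'
from h import *
go(596.2,-113.8,97,85.8)
c,im,d=grab("wrist"); P=cloud(c,d); np.savez("w8.npz",P=P,im=im)
m=abs(P[...,2]-.122)<.006
y=np.where(m.sum(1)>20)[0]; print(m.sum(), y.min(),y.max())
Q=P[m]; h=cv2.convexHull((Q[:,:2]*1000).astype(np.float32)); print(cv2.minAreaRect(h))
E
```

```text
t19.37 p(597.2 -114.8 103.3) psi85.84 tilt[ 0.06 -0.02] F[ 0.1 -0.9 -1.5] w64.4 ff66.8 q6 -0.26
dp now [ 0.9 -1.1  6.3]  dp after turn [ 0.9 -1.1  6.3]  twist [0.0011 0.0003 0.0007]
2296 195 348
((599.9970703125, -86.9701156616211), (44.83433151245117, 92.5718994140625), 85.57772064208984)
```

servo_tool --twist '[[0,0,0],[0,0,0],[0,0,0],[0,0,0],[0,0,0],[0,0,0],[0,0,0]]' --dp '[[0.8,-1,2],[0,0,2],[0,0,1.5],[0,0,1],[0,0,0.5],[0,0,0],[0,0,0]]' --gripper '[255,255,255,255,255,255,255]'

```text
time_s: 20.0
tool_pos: [0.5958, -0.114, 0.0968]
tcp_rot: [0.732, 0.681, -0.0, 0.0]
contact_force: [-3.7, 0.3, 5.2]
grip_width: 0.0644
finger_force: 67.4
```

```bash
python3 - <<'E'
from h import *
go(596.2,-113.8,97,85.8)
P=np.load("w8.npz")["P"]
m=abs(P[...,2]-.134)<.005
Q=P[m]; h=cv2.convexHull((Q[:,:2]*1000).astype(np.float32)); print(m.sum(),cv2.minAreaRect(h))
E
```

```text
t20.00 p(595.8 -114.0 96.8) psi85.82 tilt[-0.01 -0.01] F[-3.7  0.3  5.2] w64.4 ff67.4 q6 -0.26
dp now [ 0.2  0.4 -0.2]  dp after turn [ 0.2  0.4 -0.2]  twist [-0.0001  0.0001  0.0004]
55662 ((599.6946411132812, -100.42963409423828), (71.5325698852539, 89.73192596435547), 85.68518829345703)
```

Seated with 5 N. Release, retreat, then go over to the screw box.

servo_tool --twist '[[0,0,0],[0,0,0],[0,0,0],[0,0,0],[0,0,0],[0,0,0],[0,0,0],[0,0,0]]' --dp '[[0,0,-0.5],[0,0,0],[0,0,0],[0,0,0],[0,0,0],[0,0,0],[0,0,0],[0,0,0]]' --gripper '[255,0,0,0,0,0,0,0]'

```text
time_s: 20.67
tool_pos: [0.5958, -0.114, 0.0962]
tcp_rot: [0.732, 0.681, 0.0, 0.0]
contact_force: [-0.7, 0.8, 0.2]
grip_width: 0.0852
finger_force: 0.0
```

servo_tool --twist '[[0,0,0],[0,0,0],[0,0,0],[0,0,0],[0,0,0],[0,0,0],[0,0,0],[0,0,0]]' --dp '[[0,0,-10],[0,0,-25],[0,0,-40],[0,0,-40],[0,0,-40],[0,0,-30],[0,0,-10],[0,0,0]]' --gripper '[0,0,0,0,0,0,0,0]'

```text
time_s: 21.33
tool_pos: [0.5979, -0.1147, 0.2968]
tcp_rot: [0.732, 0.681, 0.002, 0.004]
contact_force: [-0.5, 0.2, -0.3]
grip_width: 0.0854
finger_force: 0.0
```

```bash
python3 - <<'E'
from h import *
go(451.4,14.3,250,58.8)
c,im,d=grab("wrist"); cv2.imwrite("pics/w9.png",im); np.savez("w9.npz",P=cloud(c,d))
E
```

```text
t21.33 p(597.9 -114.7 296.8) psi85.82 tilt[ 0.53 -0.18] F[-0.5  0.2 -0.3] w85.4 ff0.0 q6 -0.26
dp now [ 118.1 -155.9   45.1]  dp after turn [  34.4 -192.1   46.8]  twist [9.900e-03 2.000e-04 4.716e-01]
```

View pics/w9.png

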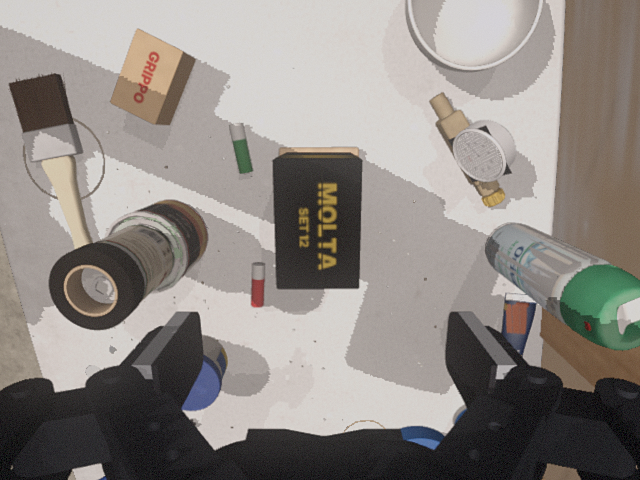

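The carton stands square on the board, with its top at (318,222). The round stack at (90,285) is undisturbed and the screw box is at (140,80).

```bash
python3 - <<'E'
from h import *
P=np.load("w9.npz")["P"]
show(P,dict(carton=(300,250),screw=(140,70),tape=(62,285)))
E
```

```text
carton z0.1276 n11283 rect c(595.1 -114.0) s(100.2 65.6) a85.8 | circ (594.9 -113.9) r59.1
screw z0.0406 n4275 rect c(451.1 14.2) s(70.4 47.5) a59.2 | circ (451.9 13.5) r40.9
tape z0.1652 n4311 rect c(436.4 -139.2) s(61.2 60.0) a33.5 | circ (437.1 -138.4) r31.8
```

servo_tool --twist '[[0,0,0],[0,0,0],[0,0,0.12],[0,0,0.12],[0,0,0.12],[0,0,0.112],[0,0,0],[0,0,0]]' --dp '[[14,-18,0],[22,-30,0],[26,-35,0],[0,0,0],[0,0,0],[0,0,0],[0,0,0],[0,0,0]]' --gripper '[0,0,0,0,0,0,0,0]'

```text
time_s: 22.05
tool_pos: [0.5177, -0.047, 0.2888]
tcp_rot: [0.871, 0.492, -0.002, -0.002]
contact_force: [0.5, 0.1, -0.1]
grip_width: 0.0854
finger_force: 0.0
```

```bash
python3 - <<'E'
from h import *
go(451.4,14.3,250,58.8)
E
```

```text
t22.05 p(517.7 -47.0 288.8) psi58.94 tilt[-0.26  0.07] F[ 0.5  0.1 -0.1] w85.4 ff0.0 q6 0.28
dp now [ 18.3 -88.3  39.1]  dp after turn [ 18.1 -88.5  38.8]  twist [-0.0045  0.0013  0.0025]
```

servo_tool --twist '[[0,0,0],[0,0,0],[0,0,0],[0,0,0],[0,0,0],[0,0,0],[0,0,0],[0,0,0]]' --dp '[[5,-24,0],[7,-34,0],[6,-28,10],[0,-2,35],[0,0,40],[0,0,40],[0,0,20],[0,0,0]]' --gripper '[0,0,0,0,0,0,0,0]'

```text
time_s: 22.72
tool_pos: [0.4474, 0.0145, 0.1399]
tcp_rot: [0.871, 0.492, -0.006, -0.005]
contact_force: [-0.8, -0.2, 0.4]
grip_width: 0.0853
finger_force: 0.0
```

servo_tool --twist '[[0,0,0],[0,0,0]]' --dp '[[0,0,0],[0,0,0]]' --gripper '[0,0]'

```text
time_s: 22.88
tool_pos: [0.4542, 0.0134, 0.1474]
tcp_rot: [0.871, 0.491, 0.001, 0.001]
contact_force: [0.8, -0.2, 0.3]
grip_width: 0.0849
finger_force: 0.0
```

```bash
python3 - <<'E'
from h import *
go(451.3,14.2,20,59)
c,im,d=grab("wrist"); cv2.imwrite("pics/w10.png",im); P=cloud(c,d); np.savez("w10.npz",P=P)
E
```

```text
t22.88 p(454.2 13.4 147.4) psi58.82 tilt[ 0.11 -0.02] F[ 0.8 -0.2  0.3] w84.9 ff0.0 q6 0.38
dp now [ -0.9  -3.2 127.4]  dp after turn [ -0.8  -3.  127.4]  twist [ 0.0018 -0.0007 -0.0031]
```

View pics/w10.png

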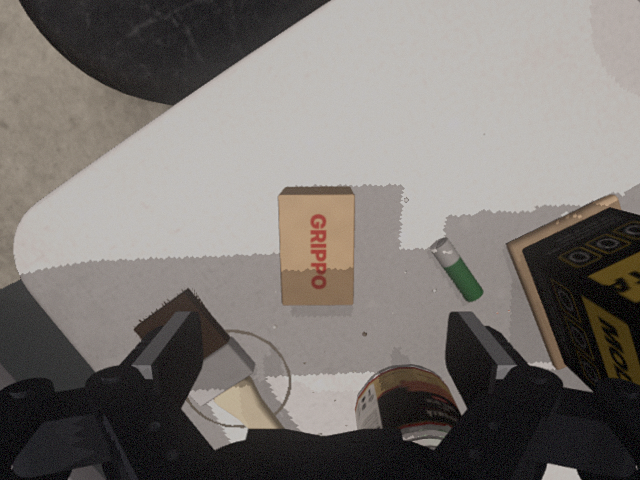

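The box is at (316,245), square to the jaws and slightly left of centre. The paintbrush bristles at (185,320) may be near the left finger.

```bash
python3 - <<'E'
from h import *
P=np.load("w10.npz")["P"]
show(P,dict(screw=(300,250)))
a=np.radians(59);p=np.array([.4513,.0142])
for u,v in [(187,290),(225,330),(205,320),(210,308),(250,370),(135,325)]:
    D=P[v,u,:2]-p; print(u,v,P[v,u].round(4),"xt %.1f yt %.1f"%(1e3*D@[np.cos(a),np.sin(a)],1e3*D@[np.sin(a),-np.cos(a)]))
go(451.3,14.2,20,59)
E
```

```text
screw z0.0408 n8338 rect c(450.8 14.4) s(70.3 45.6) a59.1 | circ (451.3 14.4) r41.1
187 290 [0.3516 0.03   0.0056] xt -37.8 yt -93.6
225 330 [ 0.3555 -0.0106  0.0028] xt -70.6 yt -69.3
205 320 [0.3521 0.0058 0.0118] xt -58.3 yt -80.7
210 308 [0.3551 0.009  0.0004] xt -54.0 yt -79.8
250 370 [ 0.358  -0.0433  0.0139] xt -97.4 yt -50.3
135 325 [ 0.2977  0.0269 -0.0004] xt -68.2 yt -138.2
t22.93 p(454.9 13.3 148.2) psi58.81 tilt[ 0.21 -0.03] F[ 0.6 -0.3  0.6] w85.6 ff0.0 q6 0.38
dp now [ -1.2  -4.  128.1]  dp after turn [ -1.   -3.5 128.2]  twist [ 0.0035 -0.0014 -0.0034]
```

servo_tool --twist '[[0,0,-0.004],[0,0,0],[0,0,0],[0,0,0],[0,0,0],[0,0,0],[0,0,0],[0,0,0]]' --dp '[[0,-2.5,10],[0,0,25],[0,0,30],[0,0,25],[0,0,10],[0,0,0],[0,0,0],[0,0,0]]' --gripper '[0,0,0,0,0,0,0,0]'

```text
time_s: 23.6
tool_pos: [0.4527, 0.0147, 0.0479]
tcp_rot: [0.87, 0.493, 0.001, 0.001]
contact_force: [-0.1, 0.7, 0.2]
grip_width: 0.0855
finger_force: 0.0
```

```bash
python3 - <<'E'
from h import *
go(451,14.3,20,59)
E
```

```text
t23.60 p(452.7 14.7 47.9) psi59.01 tilt[ 0.21 -0.03] F[-0.1  0.7  0.2] w85.5 ff0.0 q6 0.38
dp now [-1.3 -1.4 27.9]  dp after turn [-1.2 -1.3 27.9]  twist [ 0.0034 -0.0014  0.0002]
```

servo_tool --twist '[[0,0,0],[0,0,0],[0,0,0],[0,0,0],[0,0,0],[0,0,0],[0,0,0]]' --dp '[[-1,-1,8],[0,0,9],[0,0,6],[0,0,3],[0,0,1],[0,0,0],[0,0,0]]' --gripper '[0,0,0,0,0,0,0]'

```text
time_s: 24.18
tool_pos: [0.4496, 0.0146, 0.0192]
tcp_rot: [0.87, 0.492, -0.0, -0.0]
contact_force: [0.1, 0.2, 0.5]
grip_width: 0.0856
finger_force: 0.0
```

servo_tool --twist '[[0,0,0],[0,0,0],[0,0,0],[0,0,0],[0,0,0],[0,0,0],[0,0,0],[0,0,0]]' --dp '[[0,0,0],[0,0,0],[0,0,0],[0,0,0],[0,0,0],[0,0,0],[0,0,0],[0,0,0]]' --gripper '[255,255,255,255,255,255,255,255]'

```text
time_s: 24.85
tool_pos: [0.4503, 0.0145, 0.0198]
tcp_rot: [0.87, 0.492, 0.001, 0.0]
contact_force: [0.9, -0.0, 3.3]
grip_width: 0.0441
finger_force: 63.3
```

```bash
python3 - <<'E'
from h import *
go(451,14.3,200,59)
E
```

```text
t24.85 p(450.3 14.5 19.8) psi59.00 tilt[ 0.09 -0.01] F[ 0.9 -0.   3.3] w44.1 ff63.3 q6 0.38
dp now [   0.3    0.9 -180.2]  dp after turn [   0.2    0.7 -180.2]  twist [ 0.0015 -0.0006 -0.    ]
```

servo_tool --twist '[[0,0,0],[0,0,0],[0,0,0],[0,0,0],[0,0,0],[0,0,0],[0,0,0],[0,0,0]]' --dp '[[0,0,-8],[0,0,-20],[0,0,-35],[0,0,-40],[0,0,-35],[0,0,-20],[0,0,-10],[0,0,0]]' --gripper '[255,255,255,255,255,255,255,255]'

```text
time_s: 25.52
tool_pos: [0.4503, 0.0146, 0.1891]
tcp_rot: [0.87, 0.492, 0.001, 0.001]
contact_force: [0.1, -1.0, -2.5]
grip_width: 0.0438
finger_force: 62.9
```

```bash
python3 - <<'E'
from h import *
go(595.1,-114,190,85.8)
E
```

```text
t25.52 p(450.3 14.6 189.1) psi59.01 tilt[ 0.19 -0.03] F[ 0.1 -1.  -2.5] w43.8 ff62.9 q6 0.38
dp now [-35.7 190.3  -0.3]  dp after turn [-117.6  153.8   -0.9]  twist [ 0.0034 -0.0006 -0.4676]
```

servo_tool --twist '[[0,0,-0.117],[0,0,-0.117],[0,0,-0.117],[0,0,-0.117],[0,0,0],[0,0,0],[0,0,0],[0,0,0]]' --dp '[[0,0,0],[0,0,0],[0,0,0],[0,0,0],[-12,15,0],[-21,28,0],[-25,33,0],[-25,33,0]]' --gripper '[255,255,255,255,255,255,255,255]'

```text
time_s: 26.18
tool_pos: [0.5506, -0.076, 0.1834]
tcp_rot: [0.732, 0.681, -0.002, -0.003]
contact_force: [0.3, 0.3, -3.0]
grip_width: 0.0442
finger_force: 62.6
```

servo_tool --twist '[[0,0,0],[0,0,0],[0,0,0],[0,0,0],[0,0,0]]' --dp '[[-20,26,0],[-10,13,0],[-4,5,0],[0,0,0],[0,0,0]]' --gripper '[255,255,255,255,255]'

```text
time_s: 26.6
tool_pos: [0.5914, -0.1122, 0.1845]
tcp_rot: [0.732, 0.681, -0.001, -0.003]
contact_force: [-1.2, 0.1, -4.3]
grip_width: 0.0441
finger_force: 62.8
```

```bash
python3 - <<'E'
from h import *
go(595.1,-114,148,85.8)
c,im,d=grab("wrist"); cv2.imwrite("pics/w11.png",im); np.savez("w11.npz",P=cloud(c,d))
E
```

```text
t26.60 p(591.4 -112.2 184.5) psi85.81 tilt[-0.33  0.14] F[-1.2  0.1 -4.3] w44.1 ff62.8 q6 -0.26
dp now [-1.6  4.  36.4]  dp after turn [-1.6  3.8 36.5]  twist [-0.006  -0.002   0.0002]
```

View pics/w11.png

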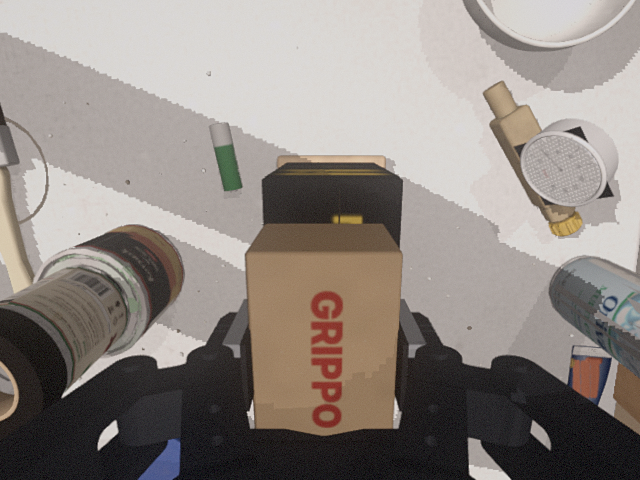

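The screw box is held square above the carton, with its front top edge at about v=252 in line with the carton beneath.

servo_tool --twist '[[0,0,0],[0,0,0],[0,0,0],[0,0,0],[0,0,0],[0,0,0]]' --dp '[[-1,2.5,6],[0,0,10],[0,0,8],[0,0,3],[0,0,0],[0,0,0]]' --gripper '[255,255,255,255,255,255]'

```text
time_s: 27.15
tool_pos: [0.5956, -0.1141, 0.1597]
tcp_rot: [0.732, 0.681, -0.0, -0.001]
contact_force: [-0.2, -0.1, -4.6]
grip_width: 0.0441
finger_force: 62.8
```

```bash
python3 - <<'E'
from h import *
go(595.1,-114.2,147.3,85.8)
E
```

```text
t27.15 p(595.6 -114.1 159.7) psi85.83 tilt[-0.06  0.02] F[-0.2 -0.1 -4.6] w44.1 ff62.8 q6 -0.26
dp now [-0.1 -0.5 12.4]  dp after turn [-0.1 -0.5 12.4]  twist [-0.0011 -0.0003  0.0005]
```

servo_tool --twist '[[0,0,0],[0,0,0],[0,0,0],[0,0,0],[0,0,0],[0,0,0],[0,0,0]]' --dp '[[0,-0.5,4],[0,0,4],[0,0,3],[0,0,1.5],[0,0,0],[0,0,0],[0,0,0]]' --gripper '[255,255,255,255,255,255,255]'

```text
time_s: 27.73
tool_pos: [0.5957, -0.1144, 0.1479]
tcp_rot: [0.732, 0.681, 0.0, 0.0]
contact_force: [0.0, -0.3, -3.6]
grip_width: 0.0445
finger_force: 62.8
```

```bash
python3 - <<'E'
from h import *
go(595.1,-114.2,147.3,85.8)
E
```

```text
t27.73 p(595.7 -114.4 147.9) psi85.82 tilt[ 0.01 -0.01] F[ 0.  -0.3 -3.6] w44.5 ff62.8 q6 -0.26
dp now [ 0.2 -0.6  0.6]  dp after turn [ 0.2 -0.6  0.6]  twist [0.0003 0.0001 0.0003]
```

Nearly touching. One more small step down, then release and retreat.

servo_tool --twist '[[0,0,0],[0,0,0],[0,0,0],[0,0,0]]' --dp '[[0,-0.5,1],[0,0,0.5],[0,0,0],[0,0,0]]' --gripper '[255,255,255,255]'

```text
time_s: 28.07
tool_pos: [0.5953, -0.1145, 0.1468]
tcp_rot: [0.732, 0.681, 0.0, 0.0]
contact_force: [0.6, -0.4, -1.4]
grip_width: 0.0442
finger_force: 63.1
```

servo_tool --twist '[[0,0,0],[0,0,0],[0,0,0],[0,0,0],[0,0,0],[0,0,0],[0,0,0],[0,0,0]]' --dp '[[0,0,0],[0,0,0],[0,0,0],[0,0,0],[0,0,0],[0,0,0],[0,0,0],[0,0,0]]' --gripper '[0,0,0,0,0,0,0,0]'

```text
time_s: 28.73
tool_pos: [0.595, -0.1143, 0.1463]
tcp_rot: [0.732, 0.681, 0.0, -0.0]
contact_force: [0.3, -0.6, 0.4]
grip_width: 0.0858
finger_force: 0.0
```

servo_tool --twist '[[0,0,0],[0,0,0],[0,0,0],[0,0,0],[0,0,0],[0,0,0],[0,0,0],[0,0,0]]' --dp '[[0,0,-10],[0,0,-25],[0,0,-40],[0,0,-40],[0,0,-30],[0,0,-10],[0,0,0],[0,0,0]]' --gripper '[0,0,0,0,0,0,0,0]'

```text
time_s: 29.4
tool_pos: [0.5949, -0.1143, 0.3015]
tcp_rot: [0.732, 0.681, 0.0, 0.0]
contact_force: [-0.3, 0.2, -0.7]
grip_width: 0.0854
finger_force: 0.0
```

```bash
python3 - <<'E'
from h import *
pose()
c,im,d=grab("wrist"); cv2.imwrite("pics/w12.png",im); np.savez("w12.npz",P=cloud(c,d))
E
```

```text
t29.40 p(594.9 -114.3 301.5) psi85.82 tilt[ 0.03 -0.01] F[-0.3  0.2 -0.7] w85.4 ff0.0 q6 -0.26
```

View pics/w12.png

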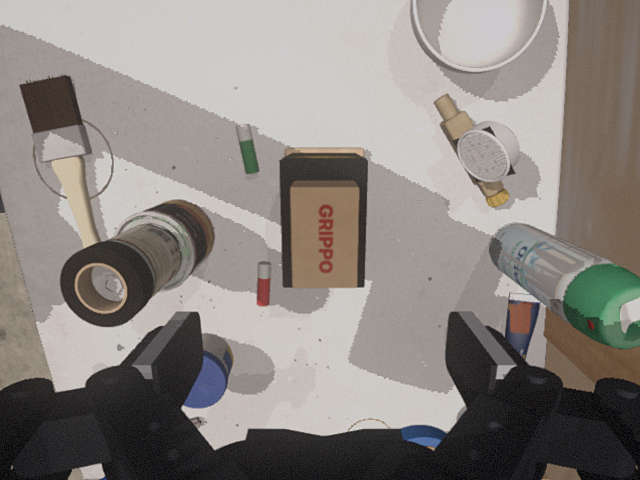

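The screw box, at (325,235), lies flat and square on the carton, label up, and both stacks stand. I'll check the numbers, then hand in.

```bash
python3 - <<'E'
from h import *
show(np.load("w12.npz")["P"],dict(screw=(305,220),tape=(72,285)))
c,im,d=grab("scene"); P=cloud(c,d); Q=np.load("scene0.npz")["P"]
show(P,dict(tub=(374,206))); show(Q,dict(tub=(374,206)))
E
```

```text
screw z0.1678 n6887 rect c(595.7 -114.3) s(69.7 45.5) a85.8 | circ (596.2 -114.4) r41.0
tape z0.1652 n4149 rect c(436.6 -139.0) s(60.0 60.4) a73.4 | circ (436.7 -139.6) r31.3
tub z0.0556 n702 rect c(440.6 -288.8) s(54.7 68.5) a46.7 | circ (445.4 -284.8) r35.5
tub z0.0556 n913 rect c(445.4 -283.4) s(66.8 68.7) a19.8 | circ (444.2 -283.1) r35.5
```

```bash
python3 -c "
from bench import close_job
print(close_job())"
```

```text
the job is handed in; nothing more can be done
None
```

Both stacks are built and the job is handed in at about 29 s of the 99 s; each stacked item measured within about 2 mm of centre, and nothing tipped or had to be redone.

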